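Hook up the drop guard of the hot plate

ROBOT

A 6-joint arm with a two-finger parallel gripper is mounted at the origin on the work surface. World frame = base frame: x ahead of the robot, y to its left, z up, the work surface at z = 0. Lengths are in m, angles in rad, forces in N, time in s.
With the tool pointing down it reaches from about 0.35 to 0.725 m from the base axis. Payload 6 kg.
Tool frame: the origin (TCP) lies at the very end of the fingers, on their centre line; the grasp point (between the pads) lies 19 mm behind it; z points along the fingers, y is the direction in which the jaws open and shut (so a half turn about z gives the same grasp; the last joint's range is limited). The gripper opens to 85 mm and grips with 20 to 120 N. Pads are 22 mm wide; open, the fingers measure 114 mm over their backs; the gripper's body (76 mm by 85 mm) begins 54 mm behind the grasp point. The pads swing forward as they close: fully open they stand 13 mm farther back than shut.
Start: joints at [-0.96, 0.04, 0.085, 0, -1.615, -0.334], TCP at [0.164, -0.577, 0.231] pointing down, gripper open.
Joint ranges: [-2.56, 2.56], [-1.29, 2.01], [-1.08, 1.49], [-3.29, 1.98], [-2.81, -0.18], [-2.99, 2.99]. Speed limits (rad/s): [2.57, 2.57, 3.01, 3.14, 3.14, 3.14].

INTERFACE

Orientations are given as [roll, pitch, yaw] about the fixed x, y, z axes, in that order (R = Rz(yaw) Ry(pitch) Rx(roll)).
In Python, from workcell import manip gives the robot as it stands. The module is installed in compiled form; this text tells all that it offers.
- The arm moves only by the tool move_arm, never from a script. Its argument "commands" is a list of rows, each a list of 5 numbers: the shift along the tool's x, y, z in cm, then the turn about the tool's z in rad, then the closure, from -1 (fully open) to 1 (shut), so that 0 is half open. A call has 1 to 10 rows; each row is the pose to reach, as a shift and turn from the pose commanded when the call began, along the tool's axes at that moment; what a row does not reach only later rows make up. A row lasts 1/8 s, in which the tool goes at most 62.5 mm and 10.7 degrees, less where a joint would pass 70% of its speed; a pose out of reach is approached as far as the arm can. A call with a gripper value outside its range is refused whole. The fingers move at their own pace and stop on an object; the grip force is fixed at half the most. Time passes only in rows, so rows that repeat a pose let the fingers close. It gives the time, the measured TCP pose, the force and the opening at its end, in the units of the state.
- manip.read_state(): the state, without advancing time (a new reading comes with each control period).
- manip.capture(name): name is "scene" or "top"; returns a dict with "image" (400x640x3 uint8, red, green, blue), "depth" (400x640 float32, m along the optical axis (not along the pixel's ray), 0 where there is no reading), "camera_matrix" (3x3 intrinsics, pixels), "pose" (4x4, takes a point from camera to world coordinates). Camera axes: x right, y up, looking along -z (the intrinsics and any distortion apply to the point x, -y, -z); pixel columns grow to the right and rows downward; lengths in m; the calibration is good to about 2 mm. A picture is of the moment at which its call begins.
- manip.sign_off(): hands the job in, once; it reports no verdict.
Trained networks look in the newest picture that a camera, given by its name, has taken for a name from the list of things; names that differ only in an ending like _2 or _b are one class to them, and where a whole thing is asked for, a point or a joint stands for the part that bears it (a point fixed in the world has none). Each returns a list of dicts, best first, with "p" (0 to 1); they miss things now and then, are a little off and sometimes report something else, mostly with a low value. They report only what shows in the picture. A call takes as long as a camera call. They do not tell look-alikes from the thing itself.
- manip.boxes_of(camera, target): "rect" ([left, top, width, height] in pixels, round what is visible of it).
- manip.regions_of(camera, target): "mask" (400x640 bool, what is visible of it) and "rect" ([left, top, width, height] in pixels, round what is visible of it).
The state is a dict: "t": time; "joint_positions": joint angles; "joint_velocities": joint speeds; "tau": joint torques, N m; "eef_pos": TCP position; "orientation": TCP orientation; "ft_force": force on the tool from outside, world axes, zero at the start; "wrist_torque": the same for the moment, N m; "finger_gap": finger opening in m.
Only numpy, scipy, OpenCV 4.12 (cv2) and the standard library are available. Lean on these libraries where they do the work, as an engineer would, in place of code of your own. Each camera call takes 0.05 s, during which the arm holds its last target. There are 200 camera calls.

TASK

The flask on the hot plate has to be got at: by its blue grip, lift the clear drop guard in front of the hot plate, slide its slotted bar sideways until the bar's tooth is over the notch of the yellow bracket, and lower it so that the tooth hangs in the notch and the guard stays up when you let go. Leave the grey-gripped guard beside it down, and do not disturb the flask.

Things in the scene. Friction and masses are not known exactly. Their poses are not given: they have to be found in the camera images.
- grip_blue (a point): Centre of the blue grip: block 20 (x) x 24 (y) x 60 mm (z), its foot 33 mm lower, on the slotted bar. x: away from the robot, y: along the bar, z: up. It slides only along z (0 to 140 mm, with the 0.5 kg guard, which drops if let go) and along y (bar: 55 mm between stops, stays where left, starts within 8 mm of the -y stop). The bar's tooth, 12 mm wide, ends 77 mm below, 90 mm to +y.
- notch_blue (a point): Middle of the notch floor in the blue guard's fixed yellow U bracket, at +y; axes as the grip's. 36 mm wide in y between lips 14 mm high, 6 mm thick. Relative to it the grip's centre starts at y -135 to -127, z -17 mm; the tooth clears the lips with the grip at z > 91 (highest 123); it is over the notch's middle with the grip at y -90 (+y stop: -80, still in it); hooked, the grip is at z 77.
- grip_grey (a point): Centre of the grey grip of the other guard, of the same make and sizes, at first 178 mm above the bench as the blue one is. This guard stays down: leave it alone. On both stands two posts, 195 mm high, stand 115 mm to either side of the guard's middle; the grip starts 12 to 20 mm from the middle, to -y.
- flask_mid (a point): Stoppered conical glass flask standing on the hot plate, about 130 mm behind the blue guard: 82 mm across the base, 133 mm tall with its red stopper. The point is on its axis, 58 mm above its base; the stopper's top is about 200 mm above the bench. Leave it where it is.
Things that resemble listed ones, but are neither listed nor needed, are in the scene too. What is shaped like the part that bears flask_mid but green or purple is not meant.

How it is judged:
On the way:
1. the blue guard is lifted so far that the tooth stands higher than the lips of the notch (z of grip_blue in the frame of notch_blue above 0.089 m), for 0.1 s.
At the end, for the whole second after the job is handed in: The blue guard stays up by itself, tooth in the notch: the blue grip's centre is 67 to 85 mm above the notch floor's middle and 74 to 106 mm to -y of it. The grey grip is within 15 mm and the flask within 20 mm of where it began, the flask upright (10 degrees) (z of grip_blue in the frame of notch_blue between 0.067 and 0.085 m and y of grip_blue in the frame of notch_blue between -0.106 and -0.074 m and distance of grip_grey from where it was at the start of the episode below 0.015 m and distance of flask_mid from where it was at the start of the episode below 0.02 m and angle between flask_mid's own z axis and vertical below 0.17 rad); the robot touches nothing.
It fails at once if the grey guard is lifted or its bar slid by more than 20 mm (distance of grip_grey from where it was at the start of the episode above 0.02 m).
It fails at once if the flask is pushed more than 25 mm or tipped by more than 17 degrees (distance of flask_mid from where it was at the start of the episode above 0.025 m or angle between flask_mid's own z axis and vertical above 0.3 rad).
It also fails if it takes over 32 s, if anything falls off the work surface, if the arm or the gripper's body presses on something with over 40 N, if the wrist force passes 120 N, or if a joint passes its speed limit or range.

## Working session

There is one attempt and no reset: what is moved stays moved. The work goes in short steps, Python scripts to look and compute and a tool call to move; the robot and the scene stay as the last step left them, time stands still between calls to the robot, and variables do not carry over. Pictures are saved under pics/ and viewed, on a budget of 10 in all, crops included, one or two more only if the job needs it, and the job is handed in when it is done.

Besides the shell and the picture viewer there is one more tool, called after ">>>" as name(argument=value, ...), one argument or row to a line, values as JSON. move_arm: Moves the arm, as the interface text tells. Its arguments: {"type":"object","properties":{"commands":{"type":"array"}},"required":["commands"]}

```bash
mkdir -p pics
cat > h.py <<'E'
import numpy as np, cv2
from workcell import manip
def world(c, mask=None):
    d=c["depth"]; K=c["camera_matrix"]; P=c["pose"]
    v,u=np.nonzero((d>0) if mask is None else (mask&(d>0)))
    z=d[v,u]; x=(u-K[0,2])/K[0,0]*z; y=(v-K[1,2])/K[1,1]*z
    p=np.c_[x,-y,-z]
    return p@P[:3,:3].T+P[:3,3], u, v
def save(c,n): cv2.imwrite("pics/"+n,c["image"][:,:,::-1])
E
python3 - <<'E'
from h import *
s=manip.read_state(); print(s["t"],s["eef_pos"],s["orientation"],s["finger_gap"])
for cam in("scene","top"):
    c=manip.capture(cam); save(c,cam+"0.png")
    for t in("grip_blue","grip_grey","notch_blue","flask_mid"):
        for r in manip.regions_of(cam,t)[:3]:
            p,u,v=world(c,r["mask"])
            print(cam,t,round(r["p"],2),r["rect"],len(p), np.round(np.median(p,0),3) if len(p) else "", np.round(np.percentile(p,[3,97],axis=0),3).tolist() if len(p) else "")
E
```

```text
0.0 [ 0.16395241 -0.57682125  0.23027029] [ 3.13980504e+00 -1.29121730e-04 -2.86475723e+00] 0.08574298626250444
scene grip_blue 0.94 [343.5, 138.3, 69.3, 30.9] 584 [0.506 0.183 0.145] [[0.244, 0.121, -0.002], [0.513, 0.287, 0.203]]
scene grip_grey 0.69 [176.8, 144.2, 77.8, 33.8] 520 [ 0.477 -0.19   0.158] [[0.466, -0.254, 0.138], [0.482, -0.101, 0.203]]
scene grip_grey 0.65 [318.8, 135.6, 133.9, 148.8] 12541 [0.586 0.164 0.058] [[0.504, 0.058, 0.006], [0.731, 0.314, 0.189]]
scene notch_blue 0.98 [320.6, 136.2, 132.6, 147.9] 12283 [0.588 0.162 0.058] [[0.504, 0.058, 0.007], [0.731, 0.312, 0.188]]
scene flask_mid 0.83 [373.5, 174.3, 37.0, 69.9] 1678 [0.667 0.181 0.117] [[0.64, 0.153, 0.071], [0.689, 0.216, 0.2]]
top grip_blue 0.73 [223.5, 238.2, 68.5, 8.3] 317 [0.496 0.18  0.147] [[0.487, 0.121, 0.129], [0.507, 0.27, 0.207]]
top grip_grey 0.75 [386.1, 250.0, 72.8, 7.4] 384 [ 0.468 -0.181  0.147] [[0.462, -0.264, 0.01], [0.476, -0.106, 0.208]]
top notch_blue 0.87 [185.6, 155.9, 139.2, 99.2] 8733 [0.582 0.174 0.053] [[0.486, 0.056, 0.007], [0.716, 0.314, 0.196]]
top flask_mid 0.95 [259.8, 267.6, 27.8, 36.3] 769 [0.393 0.167 0.05 ] [[0.355, 0.141, 0.011], [0.423, 0.209, 0.135]]
top flask_mid 0.94 [247.6, 172.1, 32.6, 23.7] 829 [0.637 0.18  0.121] [[0.612, 0.154, 0.078], [0.675, 0.221, 0.203]]
top flask_mid 0.57 [273.9, 98.3, 25.4, 38.0] 797 [0.816 0.129 0.051] [[0.792, 0.098, 0.001], [0.848, 0.167, 0.135]]
```

Run:
```python
import cv2
a=cv2.imread("pics/scene0.png"); cv2.imwrite("pics/s0c.png",cv2.resize(a[110:310,150:470],None,fx=2.5,fy=2.5,interpolation=cv2.INTER_CUBIC))
```

```text
(no output)
```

View pics/top0.png

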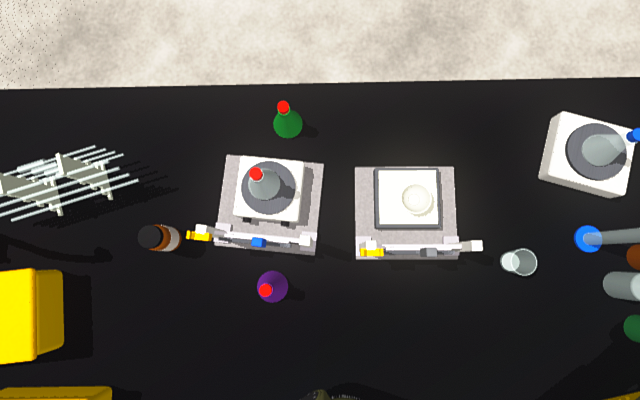

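View pics/scene0.png

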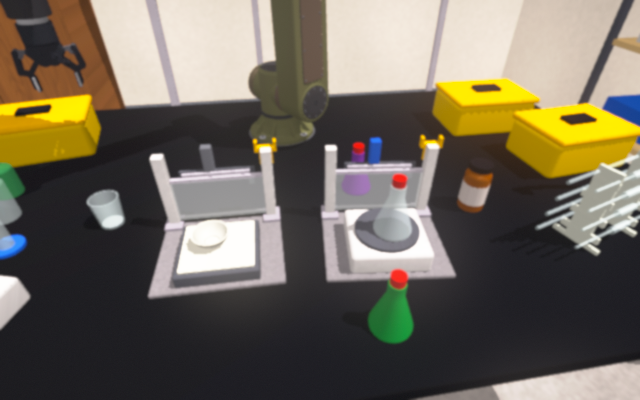

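The top view shows the blue grip at about (258,242) and its yellow bracket at (200,236). The grey grip is at (431,252). The purple flask look-alike stands in front at (272,287), and the real flask is on the plate at (265,180). Next I measure the blue grip, the bracket and the stand's yaw.

```bash
cat >> h.py <<'E'
def hue(c,lo,hi,box):
    h=cv2.cvtColor(c["image"],cv2.COLOR_RGB2HSV); m=(h[...,0]>=lo)&(h[...,0]<=hi)&(h[...,1]>130)&(h[...,2]>60)
    b=np.zeros_like(m); l,t,r,bo=box; b[t:bo,l:r]=1
    return m&b
def blue_grip(cam,c,box):
    m=hue(c,100,125,box); p,u,v=world(c,m); return p,u,v
E
python3 - <<'E'
from h import *
for cam,bb,yb in(("top",(235,225,285,260),(180,222,222,250)),("scene",(360,130,390,168),(412,128,450,160))):
    c=manip.capture(cam)
    for n,m in(("blue",hue(c,100,125,bb)),("yel",hue(c,15,35,yb))):
        p,u,v=world(c,m); k=cv2.erode(m.astype(np.uint8),np.ones((3,3)))>0
        print(cam,n,len(p),"px",u.min(),u.max(),v.min(),v.max(),"\n pct",np.round(np.percentile(p,[2,10,50,90,98],axis=0),4).tolist())
        q=p[p[:,2]>np.percentile(p[:,2],90)-.006]; print(" top face",len(q),q.mean(0).round(4),np.ptp(q,axis=0).round(4))
        if n=="yel": print(np.round(p[np.argsort(p[:,1])][::max(1,len(p)//25)],3).tolist())
    print(cam,"campos",c["pose"][:3,3].round(3))
    if cam=="top":
        P,u,v=world(c); s=(u>210)&(u<330)&(v>150)&(v<260)
        for z0,z1,n in((.188,.2,"posts"),(.0,.02,"base")):
            q=P[s&(P[:,2]>z0)&(P[:,2]<z1)]; 
            if n=="base": 
                r=cv2.minAreaRect((q[:,:2]*1000).astype(np.float32)); print("base rect",r)
            else:
                for side in(q[q[:,1]<.14],q[(q[:,1]>.24)]): print(n,len(side),np.median(side,0).round(4),np.ptp(side,axis=0).round(3))
E
```

```text
top blue 122 px 251 265 237 246 
 pct [[0.4872, 0.1713, 0.1602], [0.4894, 0.1718, 0.1768], [0.496, 0.1801, 0.2047], [0.5035, 0.1912, 0.207], [0.5047, 0.1946, 0.2082]]
 top face 96 [0.4966 0.183  0.2053] [0.0197 0.0243 0.0086]
top yel 207 px 185 211 230 240 
 pct [[0.5024, 0.2865, -0.0022], [0.5051, 0.2876, 0.0021], [0.512, 0.318, 0.1962], [0.5206, 0.3859, 0.2095], [0.5374, 0.4095, 0.2108]]
 top face 58 [0.5118 0.3103 0.2085] [0.0202 0.0491 0.0077]
[[0.511, 0.286, 0.193], [0.511, 0.287, 0.198], [0.503, 0.287, 0.194], [0.504, 0.288, 0.2], [0.513, 0.29, 0.21], [0.517, 0.292, 0.209], [0.518, 0.298, 0.196], [0.511, 0.3, 0.196], [0.503, 0.303, 0.194], [0.505, 0.307, 0.197], [0.514, 0.309, 0.196], [0.51, 0.312, 0.193], [0.514, 0.316, 0.197], [0.507, 0.318, 0.195], [0.521, 0.32, 0.196], [0.512, 0.323, 0.195], [0.514, 0.324, 0.196], [0.508, 0.327, 0.194], [0.512, 0.328, 0.204], [0.51, 0.329, 0.196], [0.515, 0.33, 0.211], [0.518, 0.333, 0.211], [0.509, 0.334, 0.212], [0.513, 0.381, 0.003], [0.537, 0.396, 0.0], [0.532, 0.408, 0.004]]
top campos [0.46  0.035 1.055]
posts 113 [0.4988 0.0812 0.195
[... 575 characters left out ...]
8]]
 top face 57 [0.5158 0.3097 0.2046] [0.0219 0.0479 0.01  ]
[[0.518, 0.286, 0.196], [0.514, 0.287, 0.202], [0.505, 0.287, 0.205], [0.501, 0.288, 0.192], [0.516, 0.29, 0.188], [0.507, 0.293, 0.208], [0.516, 0.295, 0.161], [0.513, 0.296, 0.177], [0.516, 0.298, 0.158], [0.507, 0.308, 0.194], [0.508, 0.322, 0.194], [0.522, 0.327, 0.208], [0.514, 0.329, 0.206], [0.517, 0.33, 0.207], [0.526, 0.332, 0.199], [0.244, 0.429, -0.003], [0.143, 0.461, -0.0], [0.136, 0.486, -0.002], [0.103, 0.492, -0.004], [0.146, 0.507, -0.002], [0.155, 0.522, -0.003], [0.124, 0.534, 0.0], [0.147, 0.547, -0.001], [0.105, 0.555, -0.004], [0.115, 0.582, 0.007], [0.106, 0.588, -0.002]]
scene campos [ 1.22  -0.06   0.595]
```

Run:
```python
import cv2
a=cv2.imread("pics/top0.png")[215:275,180:340]; cv2.imwrite("pics/t0c.png",cv2.resize(a,None,fx=5,fy=5,interpolation=cv2.INTER_CUBIC))
```

```text
(no output)
```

View pics/t0c.png

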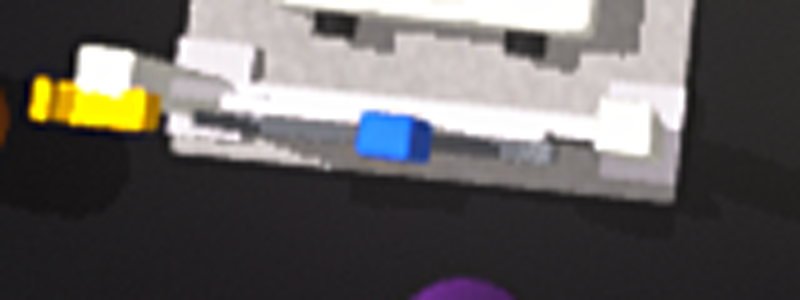

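Run:
```python
from h import *
c=manip.capture("top"); P,u,v=world(c)
def sel(l,t,r,b,z0,z1): return P[(u>=l)&(u<=r)&(v>=t)&(v<=b)&(P[:,2]>z0)&(P[:,2]<z1)]
im=c["image"].reshape(-1,3)
a=sel(295,228,315,250,.185,.21)
S=(u>=193)&(u<=212)&(v>=218)&(v<=236)&(P[:,2]>.185)&(P[:,2]<.21)
px=c["image"][v,u]; b=P[S&(px.min(1)>140)]
f=lambda q:(q[:,:2].min(0)+q[:,:2].max(0))/2
for q in(a,b): print(len(q),f(q),np.median(q,0),np.ptp(q,axis=0))
d=f(b)-f(a); print("posts yaw deg",np.degrees(np.arctan2(-d[0],d[1])),np.hypot(*d), "mid",(f(a)+f(b))/2)
q=sel(205,215,325,262,-.01,.02); g=c["image"][v,u]
S=(u>=215)&(u<=317)&(v>=180)&(v<=262)&(P[:,2]<.02)&(g.min(1)>100)&(g.max(1)-g.min(1)<30)
q=P[S]; # front edge: min x per y bin
e=[]
for y0 in np.arange(.09,.29,.01):
    k=q[(q[:,1]>y0)&(q[:,1]<y0+.01)]
    if len(k)>3: e.append((y0+.005,k[:,0].min()))
e=np.array(e); print(np.round(e,3).tolist()); m=np.polyfit(e[:,0],e[:,1],1); print("edge yaw",-np.degrees(np.arctan(m[0])))
m=hue(c,100,125,(235,225,285,260)); p,_,_=world(c,m); p=p[p[:,2]>.2]
print("blue rect",cv2.minAreaRect((p[:,:2]*1000).astype(np.float32)))
print(cv2.minAreaRect((P[(u>=183)&(u<=213)&(v>=230)&(v<=243)&(P[:,2]>.185)&hue(c,15,35,(0,0,640,400))[v,u]][:,:2]*1000).astype(np.float32)))
# other things above 0.15 near
s=manip.read_state(); print(s["t"],s["eef_pos"],s["orientation"])
```

```text
113 [0.49895833 0.08025845] [0.49889353 0.08114797 0.19527195] [0.02211834 0.0241419  0.01207284]
97 [0.52597623 0.308142  ] [0.52701467 0.30738855 0.19538602] [0.0201762  0.0258834  0.00893427]
posts yaw deg -6.761431251165838 0.22947958384761394 mid [0.51246728 0.19420022]
[[0.095, 0.473], [0.105, 0.473], [0.115, 0.473], [0.125, 0.476], [0.135, 0.476], [0.145, 0.477], [0.155, 0.479], [0.165, 0.48], [0.175, 0.482], [0.185, 0.483], [0.195, 0.483], [0.205, 0.486], [0.215, 0.486], [0.225, 0.486], [0.235, 0.489], [0.245, 0.489], [0.255, 0.489], [0.265, 0.492], [0.275, 0.492], [0.285, 0.495]]
edge yaw -6.457812302993854
blue rect ((496.4908752441406, 183.69345092773438), (23.746566772460938, 18.840482711791992), 80.73460388183594)
((511.69439697265625, 310.48309326171875), (48.559017181396484, 15.823803901672363), 83.41927337646484)
0.65 [ 0.1639571  -0.57713721  0.23125931] [ 3.14148452e+00 -4.18251138e-05 -2.86478874e+00]
```

The two posts come out 229.5 mm apart (230 expected), which gives a stand yaw of about -6.6°. The grip is near (0.498, 0.183) and the notch near (0.513, 0.310). I'll move in via a raised waypoint, with the jaws along the bar.

>>> move_arm(
  commands=[
    [-2,1.5,-3,0,-1],
    [-5,4,-6,0,-1],
    [-9,6.5,-8,0,-1],
    [-13,9.5,-8,0,-1],
    [-17,12.5,-8,0,-1],
    [-21,15.5,-8,0,-1],
    [-25,18.5,-8,0,-1],
    [-29,21,-8,0,-1],
    [-32,23.5,-8,0,-1],
    [-33.5,24.5,-8,0,-1],
  ],
)

```text
t: 1.9
eef_pos: [0.4202, -0.2485, 0.3114]
orientation: [3.142, 0.0, -2.863]
ft_force: [-1.1, -0.7, -0.3]
finger_gap: 0.0854
```

>>> move_arm(
  commands=[
    [-1,2,0,0.04,-1],
    [-3,6,0,0.08,-1],
    [-5,10.5,0,0.12,-1],
    [-7.5,15,0,0.17,-1],
    [-10,20,0,0.22,-1],
    [-12,25,0,0.27,-1],
    [-14.5,30,0,0.32,-1],
    [-17,34.5,1,0.36,-1],
    [-18.5,38,3,0.39,-1],
    [-19.3,39.4,4,0.39,-1],
  ],
)

```text
t: 3.15
eef_pos: [0.4971, 0.183, 0.2696]
orientation: [-3.14, -0.002, 3.03]
ft_force: [0.3, 0.1, 0.0]
finger_gap: 0.0851
```

>>> move_arm(
  commands=[
    [0,0,0,0,-1],
    [0,0,0,0,-1],
  ],
)

```text
t: 3.4
eef_pos: [0.4977, 0.1808, 0.2725]
orientation: [3.141, 0.001, 3.027]
ft_force: [0.6, -0.2, -0.0]
finger_gap: 0.0856
```

Run:
```python
from h import *
s=manip.read_state(); print(s["t"],s["eef_pos"],s["orientation"])
c=manip.capture("scene"); cv2.imwrite("pics/s1.png",cv2.resize(c["image"][60:220,300:480,::-1],None,fx=4,fy=3.7,interpolation=cv2.INTER_CUBIC)[:590])
```

```text
3.4 [0.4976528  0.18075748 0.27246306] [3.14100520e+00 1.38589506e-03 3.02748833e+00]
```

View pics/s1.png

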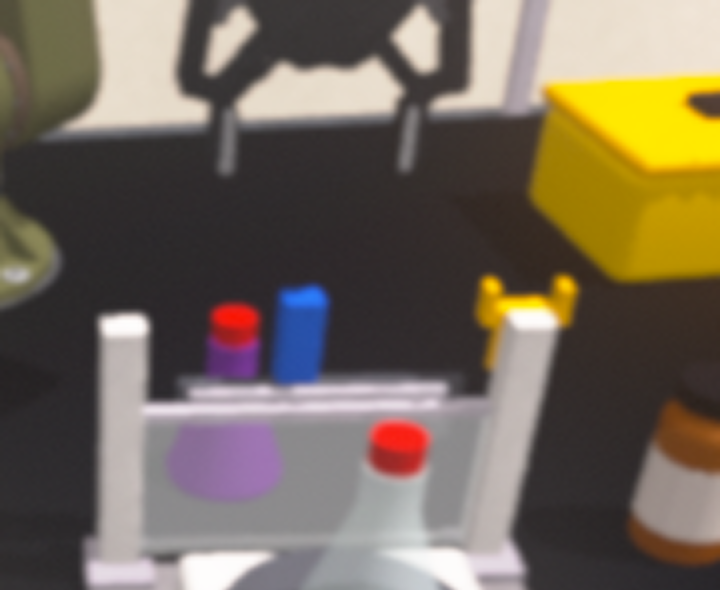

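The picture shows the open fingers (at columns 227 and 408) straddling the grip (302, allowing for the lean with height). I'll descend and close.

>>> move_arm(
  commands=[
    [0,0.2,2,0,-1],
    [0,0.2,4,0,-1],
    [0,0.2,6,0,-1],
    [0,0.2,8,0,-1],
    [0,0.2,9.5,0,-1],
    [0,0.2,10.5,0,-1],
    [0,0.2,10.5,0,-0.3],
    [0,0.2,10.5,0,0.3],
    [0,0.2,10.5,0,0.8],
    [0,0.2,10.5,0,1],
  ],
)

```text
t: 4.7
eef_pos: [0.4977, 0.184, 0.1671]
orientation: [3.141, 0.001, 3.028]
ft_force: [-0.3, 1.2, 2.0]
finger_gap: 0.0232
```

>>> move_arm(
  commands=[
    [0,0,0,0,1],
    [0,0,0,0,1],
    [0,0,0,0,1],
    [0,0,0,0,1],
  ],
)

```text
t: 5.2
eef_pos: [0.4977, 0.1839, 0.167]
orientation: [3.141, 0.001, 3.028]
ft_force: [-1.8, 0.4, 5.2]
finger_gap: 0.0235
```

Gripped, with the gap at 23.5 mm. Now I lift 122 mm.

>>> move_arm(
  commands=[
    [0,0,-0.7,0,1],
    [0,0,-2,0,1],
    [0,0,-3.5,0,1],
    [0,0,-5,0,1],
    [0,0,-6.5,0,1],
    [0,0,-8,0,1],
    [0,0,-9.5,0,1],
    [0,0,-11,0,1],
    [0,0,-12,0,1],
    [0,0,-12.2,0,1],
  ],
)

```text
t: 6.45
eef_pos: [0.4975, 0.1839, 0.2887]
orientation: [3.141, 0.0, 3.028]
ft_force: [3.9, -0.5, -6.5]
finger_gap: 0.0232
```

>>> move_arm(
  commands=[
    [0,0,0,0,1],
    [0,0,0,0,1],
  ],
)

```text
t: 6.7
eef_pos: [0.4975, 0.1838, 0.288]
orientation: [-3.142, -0.0, 3.028]
ft_force: [4.8, 0.7, -6.2]
finger_gap: 0.0233
```

```bash
cat >> h.py <<'E'
def rel(box_s=None):
    yv=np.array([np.sin(np.radians(6.6)),np.cos(np.radians(6.6))])
    c=manip.capture("scene"); P,u,v=world(c)
    h=cv2.cvtColor(c["image"],cv2.COLOR_RGB2HSV)[v,u]
    near=(P[:,0]>.47)&(P[:,0]<.54)&(P[:,1]>.1)&(P[:,1]<.36)&(P[:,2]>.13)&(h[:,1]>130)
    for n,lo,hi in(("blue",100,125),("yel",15,35)):
        q=P[near&(h[:,0]>=lo)&(h[:,0]<=hi)]
        s=q[:,:2]@yv; print(n,len(q),"median",np.median(q,0).round(4),"along bar",np.percentile(s,[1,99]).round(4),"z",np.percentile(q[:,2],[1,99]).round(4))
    return c
E
python3 - <<'E'
from h import *
c=rel(); cv2.imwrite("pics/s2.png",cv2.resize(c["image"][60:250,300:480,::-1],None,fx=3.6,fy=3.1,interpolation=cv2.INTER_CUBIC))
print(manip.read_state()["ft_force"])
E
```

```text
blue 296 median [0.5082 0.1827 0.2971] along bar [0.2278 0.2512] z [0.269  0.3249]
yel 71 median [0.5165 0.3286 0.1957] along bar [0.3604 0.3914] z [0.1862 0.2091]
[ 4.14601376  0.0952296  -6.43779074]
```

View pics/s2.png

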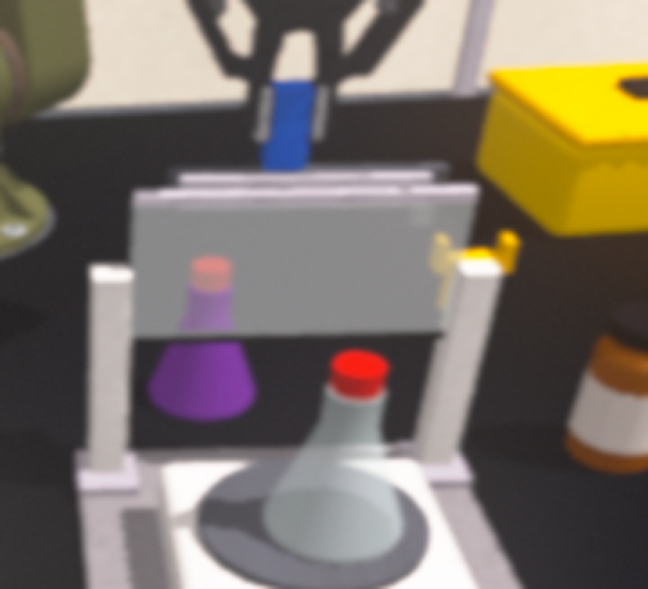

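The guard is up: the clear sheet stands above the posts, the flask is untouched, and the grip is about 104 mm above the notch floor. Now I slide it 38 mm to +y.

>>> move_arm(
  commands=[
    [0,0.5,0,0,1],
    [0,1.2,0,0,1],
    [0,1.9,0,0,1],
    [0,2.6,0,0,1],
    [0,3.3,0,0,1],
    [0,3.8,0,0,1],
    [0,3.8,0,0,1],
    [0,3.8,0,0,1],
  ],
)

```text
t: 7.75
eef_pos: [0.502, 0.222, 0.288]
orientation: [3.141, 0.0, 3.029]
ft_force: [4.9, 0.9, -6.5]
finger_gap: 0.0233
```

Run:
```python
from h import *
c=rel(); c=manip.capture("top"); 
P,u,v=world(c); h=cv2.cvtColor(c["image"],cv2.COLOR_RGB2HSV)[v,u]
cv2.imwrite("pics/t2.png",cv2.resize(c["image"][200:280,170:330,::-1],None,fx=5,fy=5,interpolation=cv2.INTER_CUBIC))
print(manip.read_state()["ft_force"])
```

```text
blue 285 median [0.5126 0.2204 0.2967] along bar [0.266  0.2896] z [0.2685 0.3247]
yel 72 median [0.5173 0.3288 0.1952] along bar [0.3605 0.3913] z [0.1863 0.2082]
[ 5.70302006  0.20483093 -5.93205807]
```

View pics/t2.png

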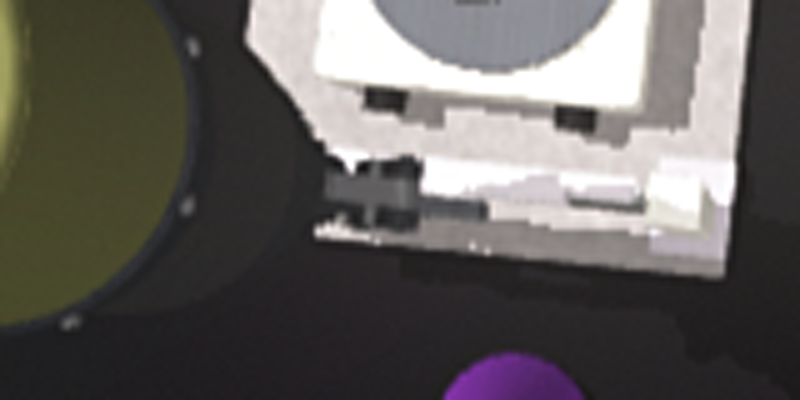

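In the top view the arm hides the bracket. The scene camera puts the grip at -89 mm along the bar, so I lower it.

>>> move_arm(
  commands=[
    [0,0,0.5,0,1],
    [0,0,1.1,0,1],
    [0,0,1.7,0,1],
    [0,0,2.2,0,1],
    [0,0,2.5,0,1],
    [0,0,2.5,0,1],
  ],
)

```text
t: 8.6
eef_pos: [0.5019, 0.2218, 0.2626]
orientation: [3.141, -0.0, 3.028]
ft_force: [7.1, 0.8, -6.5]
finger_gap: 0.0231
```

>>> move_arm(
  commands=[
    [0,0,0.2,0,1],
    [0,0,0.2,0,1],
  ],
)

```text
t: 8.85
eef_pos: [0.5019, 0.2218, 0.2611]
orientation: [3.141, 0.0, 3.028]
ft_force: [6.0, 0.6, -5.3]
finger_gap: 0.0234
```

Run:
```python
from h import *
c=rel(); print(manip.read_state()["ft_force"])
```

```text
blue 282 median [0.5124 0.2208 0.2722] along bar [0.2656 0.2894] z [0.2426 0.2982]
yel 60 median [0.5193 0.3288 0.1974] along bar [0.3744 0.3918] z [0.1855 0.2083]
[ 6.20020814  0.41808201 -5.48795958]
```

>>> move_arm(
  commands=[
    [0,0,0.1,0,1],
    [0,0,0.2,0,1],
    [0,0,0.2,0,1],
  ],
)

```text
t: 9.28
eef_pos: [0.502, 0.2217, 0.261]
orientation: [3.14, 0.002, 3.029]
ft_force: [1.9, 1.6, 5.5]
finger_gap: 0.0234
```

>>> move_arm(
  commands=[
    [0,0,0.1,0,1],
    [0,0,0.2,0,1],
    [0,0,0.2,0,1],
  ],
)

```text
t: 9.65
eef_pos: [0.5021, 0.2217, 0.2608]
orientation: [3.139, 0.004, 3.029]
ft_force: [-0.3, 0.9, 12.7]
finger_gap: 0.0234
```

The tooth is seated: the force turned upward and z stopped at the expected 77 mm height. I open and check before retreating.

>>> move_arm(
  commands=[
    [0,0,-0.2,0,0.6],
    [0,0,-0.3,0,0.2],
    [0,0,-0.3,0,-0.3],
    [0,0,-0.3,0,-0.6],
    [0,0,-0.3,0,-0.6],
    [0,0,-0.3,0,-0.6],
  ],
)

```text
t: 10.4
eef_pos: [0.5017, 0.2215, 0.2602]
orientation: [-3.141, -0.0, 3.028]
ft_force: [0.1, 0.4, -0.2]
finger_gap: 0.0685
```

Run:
```python
from h import *
c=rel(); print(manip.read_state()["ft_force"])
```

```text
blue 335 median [0.5122 0.2183 0.2744] along bar [0.2651 0.289 ] z [0.2428 0.2982]
yel 61 median [0.5201 0.3289 0.1976] along bar [0.3743 0.3919] z [0.1847 0.2087]
[-0.66180671  0.16177871  0.31970559]
```

The guard holds by itself. I retreat straight up, then back towards the robot to clear the view.

>>> move_arm(
  commands=[
    [0,0,-1.5,0,-0.6],
    [0,0,-3.5,0,-0.6],
    [0,0,-6,0,-0.6],
    [0,0,-8.5,0,-0.6],
    [2,0,-10,0,-0.6],
    [5,0,-10,0,-0.6],
    [8,0,-10,0,-0.6],
    [10,0,-10,0,-0.6],
    [10,0,-10,0,-0.6],
    [10,0,-10,0,-0.6],
  ],
)

```text
t: 11.7
eef_pos: [0.4023, 0.2328, 0.3607]
orientation: [3.141, 0.0, 3.029]
ft_force: [-0.8, -0.1, -0.4]
finger_gap: 0.0684
```

Run:
```python
from h import *
c=rel(); s=manip.read_state(); print(s["t"],s["eef_pos"],s["ft_force"],np.abs(s["joint_velocities"]).max())
for t in("grip_grey","flask_mid"):
    for r in manip.regions_of("scene",t)[:2]:
        p,u,v=world(c,r["mask"]); print(t,round(r["p"],2),r["rect"],np.median(p,0).round(3))
cv2.imwrite("pics/s3.png",cv2.resize(c["image"][60:300,140:480,::-1],None,fx=2.3,fy=2.3,interpolation=cv2.INTER_CUBIC))
```

```text
blue 328 median [0.5121 0.2187 0.2738] along bar [0.2654 0.2889] z [0.2425 0.2983]
yel 61 median [0.5193 0.329  0.1975] along bar [0.3746 0.3915] z [0.1856 0.2085]
11.75 [0.40250649 0.23282426 0.36034875] [ 1.15965768  0.20043775 -0.11623228] 0.012455166393081961
grip_grey 0.59 [177.4, 144.9, 76.9, 34.0] [ 0.477 -0.19   0.159]
flask_mid 0.65 [341.8, 182.4, 24.8, 14.9] [0.421 0.166 0.019]
flask_mid 0.59 [371.5, 267.9, 42.2, 80.1] [0.848 0.125 0.05 ]
```

View pics/s3.png

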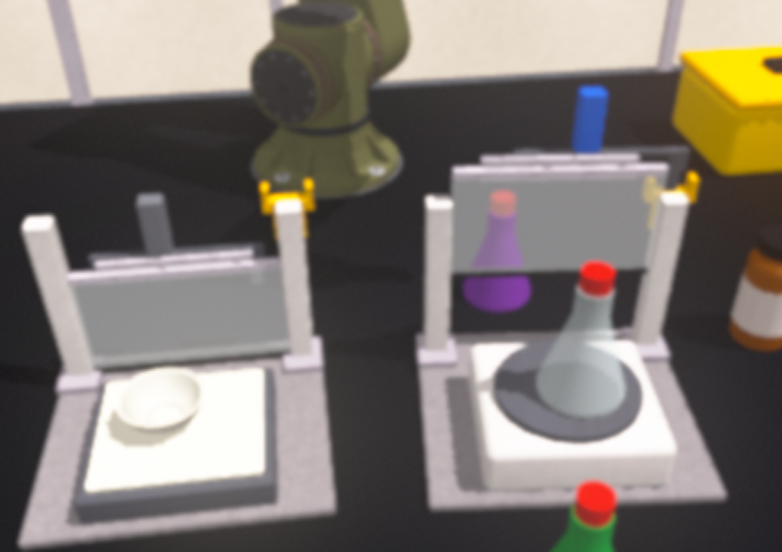

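The last picture shows the blue guard hooked up with the tooth in the bracket at crop (672,188). The grey guard is still down. The red stopper is at image (400,181), the same as at the start, and the arm is clear. I hand in.

```bash
python3 -c "
from workcell import manip
print(manip.sign_off())"
```

```text
the job is handed in; nothing more can be done
None
```

The blue guard now hangs by its tooth in the yellow notch. I lifted it by its grip about 121 mm, slid it 38 mm to +y, lowered it until the tooth touched, let go and backed the arm away. I handed in at about 11.8 s.

**Last checks, with the arm clear:**
- **Blue guard:** the grip sits about 77 mm above the notch floor and about 90 mm to -y of its middle. It did not move between letting go and handing in.
- **Lift height:** the top of the lift was about 104 mm above the notch floor (89 mm needed), by the arm's rise and the camera.
- **Grey guard:** the network's position for the grey grip and guard is within about 1 mm of where it began.
- **Flask:** in the final picture its stopper is at the same pixel as at the start. The network did not confirm this: in the last look its two best flask hits were the purple and green look-alikes, so I judged the flask from the picture alone.
- **Arm:** force readings were about 1 N, consistent with touching nothing.

The two cameras disagreed by up to about 6 mm on the grip's x position at the start. I used a value in between, and the grasp held.

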